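# Fit the missing guide rod of a bench tube press

## Task

First turn the red isolator knob on the tube press to off. Then lift the loose guide rod out of its stand by its black head and thread it, tip down, through the upper bushing of the press and on through the lower one. Finish while still gripping the rod there, upright and at rest, with its tip showing below the lower plate but hanging clear of the base plate, so that a colleague can clamp it; leave the isolator off and do not disturb the cup and vials nearby.

Things in the scene. Friction and masses are not known exactly. Their poses are not given: they have to be found in the camera images.
- isolator (a joint): angle of the isolator knob: 0 = on (pointer at the green dot, bar along the press's x axis), 1.2 rad = off (pointer at the red dot), with a firm stop at each end. From on to off it turns clockwise seen from above. Friction (about 0.04 N m) holds it where it is left. It counts as off above 1.05 rad.
- isolator_grip (a point): point on the vertical axis of the red knob at the height to grip it from above, 87 mm above the worktop. Its grip is an upright bar 42 mm long, 14 mm thick, 32 mm high, top 7 mm above this point, on a red disc 44 mm wide whose top is 23 mm below it. Turns with the knob: x along the bar, white pointer at its -x end. It sits on a grey box with a yellow cover on the press.
- upper_bushing (a point): centre of the mouth of the upper brass bushing, on top of its 3 mm flange, 143 mm above the worktop. Axes of the press, z up the bore. Bore 16 mm, 3 mm lead-in chamfer, in a 15 mm plate, 95 (x) by 84 (y) mm, whose underside is 18 mm below this point and front edge 26 mm before it. Two columns at the back end flush with the plate. The isolator stands 126 mm to +y.
- lower_bushing (a point): centre of the mouth of the lower brass bushing, straight below the upper one, on top of its 3 mm flange, 73 mm above the worktop. Same axes. Bore 15 mm, 3 mm lead-in chamfer, in a 15 mm plate whose underside is 18 mm below this point. Below that is open air down to the top of the grey base plate, 61 mm below this point.
- rod_head (a point): centre of the black round head (24 mm in diameter, 32 mm high, two blue bands) of the guide rod. z axis along the rod, from tip to head. The rod weighs about 120 g. Below the head runs a steel shaft 12 mm in diameter and 135 mm long; the tip is 151 mm below this point.
- rod_tip (a point): centre of the flat, slightly chamfered tip of the guide rod, 151 mm below the head's centre. At the start it stands 15 mm above the worktop on the floor of the stand's hole.
- rod_stand: white block, 60 x 60 mm, on a grey foot 84 x 84 mm, heavy and fixed to the worktop, 55 mm high in all; the rod stands upright in its 15 mm hole, 40 mm deep, in the middle of its top. Origin at the centre of its underside; axes along its sides.
- specimen_cup_2_centre (a point): centre of a specimen cup with a yellow lid, 58 mm in diameter and 59 mm high, standing loose; leave it alone
- control_vial_1_centre (a point): centre of a small white vial with a blue cap, 25 mm in diameter and 49 mm high, standing loose; leave it alone
- control_vial_2_centre (a point): centre of a small white vial with a green cap, 25 mm in diameter and 49 mm high, standing loose; leave it alone
There are look-alikes about, which are no part of the job. Of the things like the part that bears rod_head, leave any that is purple or yellow; of the rest the larger one is meant.

How it is judged:
On the way, in this order (a step that is already met when the one before it is completed fails the run):
1. the isolator is turned to off (beyond 1.05 rad) while the rod still stands in its stand (value of joint isolator above 1.05 rad and height (world z) of rod_tip below 0.03 m), for 0.2 s.
2. the gripped rod is out of the stand, its tip above 65 mm (height (world z) of rod_tip above 0.065 m and contact force between the fingers and guide_rod above 1 N), for 0.1 s.
3. the rod stands upright through the upper bushing with its tip between the two plates (z of rod_tip in the frame of lower_bushing between 0.001 and 0.051 m and horizontal distance between rod_tip and upper_bushing below 0.012 m and angle between rod_head's own z axis and vertical below 0.12 rad), for 0.1 s.
At the end, for the whole second after the job is handed in: Isolator above 1.05 rad; rod gripped (over 1 N), slower than 20 mm/s, upright within 0.10 rad, tip within 6 mm of the lower bore axis and head within 10 mm of the upper, tip at least 2 mm below the lower plate (underside) and at least 2.5 mm above the base plate (value of joint isolator above 1.05 rad and contact force between the fingers and guide_rod above 1 N and z of rod_tip in the frame of lower_bushing between -0.0585 and -0.02 m and horizontal distance between rod_tip and lower_bushing below 0.006 m and horizontal distance between rod_head and upper_bushing below 0.01 m and angle between rod_head's own z axis and vertical below 0.1 rad and linear speed of guide_rod below 0.02 m/s); the arm keeps its last pose, push and grip.
It fails at once if the cup or a vial is moved by more than 30 mm (distance of any of specimen_cup_2_centre, control_vial_1_centre, control_vial_2_centre from where it was at the start of the episode above 0.03 m).
It also fails if it takes over 58 s, if anything falls off the work surface, if the arm or the gripper's body presses on something with over 40 N, if the wrist force passes 120 N, or if a joint passes its speed limit or range.

## Robot

A 7-joint arm with a two-finger parallel gripper is mounted at the origin on a cart in front of the work surface, level with it; the furniture and walls round the work are solid. World frame = base frame: x ahead of the robot, y to its left, z up, the work surface at z = 0. Lengths are in m, angles in rad, forces in N, time in s.
With the tool pointing down it reaches from about 0.4 to 0.925 m from the base axis. Payload 5.6 kg.
Tool frame: the origin (TCP) lies on the centre line of the jaws, within the pads' length; the fingertips stand env.finger_overhang ahead of it and the grasp point (between the pads) is the TCP (env.finger_overhang is the distance from the TCP to the fingertips, in m); z points along the fingers, y is the direction in which the jaws open and shut (so a half turn about z gives the same grasp; the last joint's range is limited). The gripper opens to 85 mm and grips with 20 to 120 N. Pads are 22 mm wide; open, the fingers measure 114 mm over their backs; the gripper's body (76 mm by 85 mm) begins 54 mm behind the grasp point. The pads swing forward as they close: fully open they stand 13 mm farther back than shut.
Start: joints at [-1.315, 0.468, -0.012, 1.603, 0.006, 1.071, -0.056], TCP at [0.191, 0.621, 0.25] pointing down, gripper open.
Joint ranges: [-2.53, 2.53], [-0.31, 2.02], [-1.57, 1.55], [0.28, 2.44], [-1.29, 4.43], [0.15, 1.84], [-2.92, 2.92]. Speed limits (rad/s): [2.57, 2.57, 3.14, 3.14, 3.14, 3.14, 3.14].

## Interface

Orientations are given as a unit quaternion [w, x, y, z].
In Python, from station import env, viewer gives the robot as it stands.
- The arm moves only by the tool move_arm, never from a script. Its argument "targets" is a list of rows, each a list of 7 numbers: the shift along the tool's x, y, z in mm, then the turn, a rotation vector about the tool's x, y, z in degrees, then the finger opening in mm, from 0 to 85.4. A call has 1 to 12 rows; each row is the pose to reach, as a shift and turn from the pose commanded when the call began, along the tool's axes at that moment; what a row does not reach only later rows make up. A row lasts 1/8 s, in which the tool goes at most 62.5 mm and 10.7 degrees, less where a joint would pass 70% of its speed; a pose out of reach is approached as far as the arm can. A call with a gripper value outside its range is refused whole. The fingers move at their own pace and stop on an object; "squeeze" is the grip in N (left out, the last holds). Time passes only in rows, so rows that repeat a pose let the fingers close. It gives the time, the measured TCP pose, the force and the opening at its end, in the units of the state.
- env.get_obs(): the state, without advancing time (a new reading comes with each control period).
- viewer.capture(name): name is "scene" or "side" or "wrist"; returns (picture, depth): 420x560x3 uint8, red, green, blue; 420x560 float32, m along the optical axis (not along the pixel's ray), 0 where there is no reading.
- viewer.camera_params(name): a dict with "fx", "fy", "cx", "cy" (pixels), "origin" and "attitude" of the camera in the world; the wrist camera has in their place "hand_eye" (4x4, takes a point from camera to tool coordinates, whose origin is the TCP and whose axes are the flange's). Camera axes: x right, y down, z forward; pixel columns grow to the right and rows downward; lengths in m; the calibration is good to about 2 mm. A picture is of the moment at which its call begins: read the wrist's pose just before it. camera_params takes no time and is no camera call.
- env.hand_in(): hands the job in, once; it reports no verdict.
The state is a dict: "time": time; "qpos": joint angles; "qvel": joint speeds; "joint_torque": joint torques, N m; "position": TCP position; "tcp_rot": TCP orientation; "ft_force": force on the tool from outside, world axes, zero at the start; "ft_torque": the same for the moment, N m; "grip_width": opening from 0.0 (shut) to 1.0 (fully open).
Only numpy, scipy, OpenCV 4.12 (cv2) and the standard library are available. Lean on these libraries where they do the work, as an engineer would, in place of code of your own. Each camera call takes 0.05 s, during which the arm holds its last target. There are 200 camera calls.

## Working session

There is one attempt and no reset: what is moved stays moved. The work goes in short steps, Python scripts to look and compute and a tool call to move; the robot and the scene stay as the last step left them, time stands still between calls to the robot, and variables do not carry over. Pictures are saved under pics/ and viewed, about 8 in all and at most 12, crops included, and the job is handed in when it is done.

Besides the shell and the picture viewer there is one more tool, called after "Call:" as name(argument=value, ...) on one line, values as JSON. move_arm: Moves the arm, as the interface text tells. Its arguments: {"type":"object","properties":{"targets":{"type":"array"},"squeeze":{"type":"number"}},"required":["targets"]}

```bash
ls; mkdir -p pics; cat > h.py <<'E'
from station import env, viewer
import numpy as np, cv2
from scipy.spatial.transform import Rotation as R
def rot(a):
    a=np.array(a,float)
    return a if a.shape==(3,3) else R.from_quat(a[[1,2,3,0]]).as_matrix()
def cam(n):
    p=viewer.camera_params(n); o=env.get_obs()
    if 'hand_eye' in p:
        T=np.eye(4);T[:3,:3]=rot(o['tcp_rot']);T[:3,3]=o['position'];T=T@np.array(p['hand_eye'])
    else:
        T=np.eye(4);T[:3,:3]=rot(p['attitude']);T[:3,3]=p['origin']
    return p,T
def grab(n,name):
    p,T=cam(n); im,d=viewer.capture(n)
    cv2.imwrite(f'pics/{name}.png',im[:,:,::-1]); np.savez(f'pics/{name}.npz',im=im,d=d,T=T,K=[p['fx'],p['fy'],p['cx'],p['cy']])
    return im,d,T
def load(name): return np.load(f'pics/{name}.npz')
def ray(L,u,v):
    fx,fy,cx,cy=L['K']; return L['T'][:3,:3]@np.array([(u-cx)/fx,(v-cy)/fy,1.]),L['T'][:3,3]
def onz(L,u,v,z):
    r,o=ray(L,u,v); return o+r*(z-o[2])/r[2]
def pt(L,u,v):
    r,o=ray(L,u,v); return o+r*L['d'][int(v),int(u)]
def cloud(L):
    fx,fy,cx,cy=L['K'];v,u=np.mgrid[:420,:560];d=L['d']
    return np.stack([(u-cx)/fx*d,(v-cy)/fy*d,d],-1)@L['T'][:3,:3].T+L['T'][:3,3]
E
python3 - <<'E'
from h import *
for n in ['scene','side']:
    im,d,T=grab(n,n); print(n,T.round(3).tolist(),load(n)['K'])
a=np.hstack([load('scene')['im'],load('side')['im']])
print(env.finger_overhang,{k:np.round(v,3) for k,v in env.get_obs().items()})
E
```

```text
pics
scene [[0.766, -0.292, 0.572, -0.204], [-0.642, -0.341, 0.687, -0.781], [-0.006, -0.894, -0.449, 0.652], [0.0, 0.0, 0.0, 1.0]] [414.13547226 414.13547226 277.14754085 209.03084625]
side [[0.817, -0.381, 0.433, -0.084], [-0.577, -0.548, 0.606, -0.764], [0.007, -0.745, -0.667, 1.008], [0.0, 0.0, 0.0, 1.0]] [487.04855204 487.04855204 275.3760866  207.41114289]
0.019 {'time': np.float64(0.1), 'qpos': array([-1.315,  0.468, -0.012,  1.604,  0.006,  1.071, -0.056]), 'qvel': array([ 0.   , -0.002,  0.002, -0.002, -0.001, -0.001, -0.   ]), 'joint_torque': array([ 1.0000e-03, -5.3353e+01,  2.2000e-02, -2.5197e+01,  1.1000e-02,
        4.0000e-03,  0.0000e+00]), 'position': array([0.191, 0.621, 0.249]), 'tcp_rot': array([-0.   ,  0.149,  0.989, -0.001]), 'ft_force': array([ 0.809, -0.695, -0.526]), 'ft_torque': array([ 0.018,  0.004, -0.049]), 'grip_width': np.float64(0.999)}
```

View pics/scene.png

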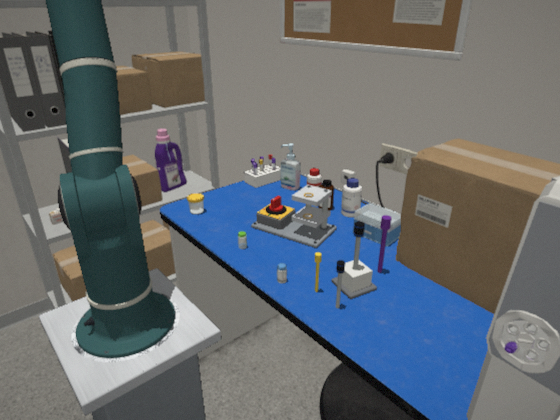

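View pics/side.png

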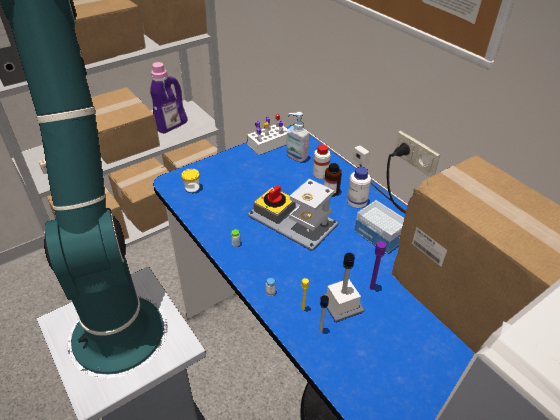

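The side view shows the rod candidates: black head in the white stand (348,260), a smaller black one (324,300), yellow (305,282) and purple (380,248). The one in the white stand is the larger non-purple, non-yellow one. The press is at (300,210), with its red knob at (274,195). I'll confirm with one enlarged crop and measure.

```bash
python3 - <<'E'
from h import *
im=load('side')['im'][:,:,::-1]
a=cv2.resize(im[165:250,235:345],None,fx=4.5,fy=4.5,interpolation=cv2.INTER_CUBIC)
b=cv2.resize(im[235:345,295:395],None,fx=3.5,fy=3.477,interpolation=cv2.INTER_CUBIC)
h=max(a.shape[0],b.shape[0]);a=cv2.copyMakeBorder(a,0,h-a.shape[0],0,0,0);b=cv2.copyMakeBorder(b,0,h-b.shape[0],0,0,0)
c=np.hstack([a,b]);print(c.shape);cv2.imwrite('pics/crop1.png',cv2.resize(c,None,fx=.9,fy=.9))
for n in ['scene','side']:
    L=load(n);P=cloud(L);z=P[...,2];hsv=cv2.cvtColor(L['im'],cv2.COLOR_RGB2HSV);ok=(L['d']>0)&(P[...,0]>.15)&(abs(P[...,1])<.9)
    on=ok&(z>.015)&(z<.25)&(P[...,0]<.9)
    k,lab,st,ce=cv2.connectedComponentsWithStats(on.astype(np.uint8))
    print(n)
    for i in range(1,k):
        if st[i,4]>25:
            m=lab==i;print(st[i].tolist(),P[m].min(0).round(3),P[m].max(0).round(3),np.median(P[m],0).round(3))
E
```

```text
(382, 845, 3)
scene
[244, 144, 57, 44, 1254] [0.679 0.287 0.015] [0.823 0.489 0.176] [0.768 0.409 0.054]
[336, 154, 192, 157, 13549] [ 0.392 -0.539  0.015] [0.9   0.165 0.25 ] [ 0.658 -0.366  0.119]
[257, 168, 78, 62, 2391] [ 0.497 -0.038  0.015] [0.819 0.226 0.143] [0.582 0.059 0.069]
[187, 194, 18, 18, 246] [0.374 0.354 0.015] [0.432 0.41  0.06 ] [0.396 0.37  0.048]
[238, 232, 9, 13, 105] [0.374 0.078 0.016] [0.399 0.1   0.05 ] [0.383 0.084 0.036]
[315, 253, 7, 35, 150] [ 0.398 -0.21   0.015] [ 0.414 -0.193  0.114] [ 0.404 -0.203  0.08 ]
[277, 264, 10, 15, 131] [ 0.355 -0.125  0.015] [ 0.378 -0.1    0.05 ] [ 0.364 -0.117  0.036]
[467, 321, 93, 99, 6646] [ 0.294 -0.734  0.027] [ 0.376 -0.624  0.25 ] [ 0.33  -0.676  0.157]
side
[247, 112, 63, 48, 1605] [0.679 0.286 0.015] [0.827 0.493 0.178] [0.768 0.411 0.053]
[254, 144, 88, 87, 3291] [ 0.497 -0.037  0.015] [0.817 0.226 0.146] [0.59  0.088 0.069]
[387, 144, 22, 64, 250] [ 0.829 -0.078  0.016] [ 0.9   -0.011  0.207] [ 0.864 -0.036  0.184]
[353, 147, 13, 19, 158] [0.887 0.111 0.046] [0.9   0.166 0.096] [0.893 0.135 0.073]
[348, 167, 23, 38, 689] [ 0.764 -0.006  0.015] [0.824 0.057 0.126] [0.782 0.014 0.08 ]
[182, 169, 18, 20, 296] [0.376 0.356 0.015] [0.432 0.416 0.063] [0.4   0.373 0.053]
[355, 200, 175, 152, 10550] [ 0.582 -0.577  0.015] [ 0.795 -0.056  0.25 ] [ 0.658 -0.391  0.132]
[231, 229, 9, 14, 104] [0.374 0.076 0.015] [0.399 0.103 0.051] [0.385 0.084 0.039]
[320, 253, 41, 76, 1177] [ 0.392 -0.287  0.015] [ 0.53  -0.209  0.184] [ 0.487 -0.255  0.054]
[266, 278, 10, 15, 131] [ 0.356 -0.126  0.016] [ 0.38  -0.1    0.052] [ 0.365 -0.117  0.039]
[302, 278, 7, 29, 123] [ 0.398 -0.21   0.018] [ 0.414 -0.193  0.114] [ 0.405 -0.203  0.093]
```

View pics/crop1.png

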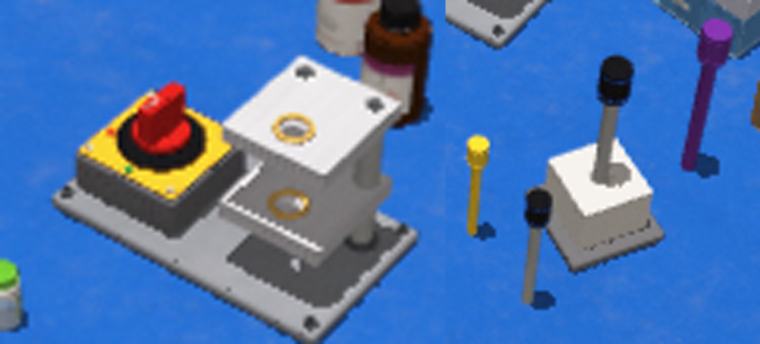

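```bash
python3 - <<'E'
from h import *
for n in ['scene','side']:
    L=load(n);P=cloud(L);x,y,z=np.moveaxis(P,-1,0);im=L['im'].astype(int);r,g,b=np.moveaxis(im,-1,0)
    near=(x>.45)&(x<.75)&(y>-.06)&(y<.25)
    pl=near&(z>.130)&(z<.150)
    q=(P[pl][:,:2]*1000).astype(np.float32);print(n,'plate',pl.sum(),cv2.minAreaRect(q),q.mean(0),np.median(z[pl]))
    hsv=cv2.cvtColor(L['im'],cv2.COLOR_RGB2HSV)
    red=near&(r>120)&(g<60)&(b<60)&(z>.05)
    top=red&(z>.089)
    for m,nm in((red,'red'),(top,'redtop')):
        q=(P[m][:,:2]*1000).astype(np.float32);print(nm,m.sum(),cv2.minAreaRect(q) if m.sum()>3 else 0,q.mean(0),z[m].max())
    br=near&(r-b>50)&(r>100)&(g>80)&(z>.12)
    v,u=np.nonzero(br);print('brass',len(u),u.mean(),v.mean(),onz(L,(u.min()+u.max())/2,(v.min()+v.max())/2,.143).round(4))
    ye=near&(r>200)&(g>150)&(b<80)&(z<.12); q=(P[ye][:,:2]*1000).astype(np.float32);print('yellow',ye.sum(),cv2.minAreaRect(q),np.median(z[ye]))
    hd=(x>.45)&(x<.6)&(y>-.32)&(y<-.2)&(z>.145)&(z<.2)
    v,u=np.nonzero(hd);print('head',hd.sum(),P[hd].mean(0),P[hd].max(0),u.min(),u.max(),v.min(),v.max(), onz(L,(u.min()+u.max())/2,(v.min()+v.max())/2,.166).round(4))
    st=(x>.4)&(x<.6)&(y>-.35)&(y<-.15)&(z>.048)&(z<.06);q=(P[st][:,:2]*1000).astype(np.float32);print('stand',cv2.minAreaRect(q))
E
```

```text
scene plate 473 ((598.784912109375, 18.10065460205078), (101.18411254882812, 86.93490600585938), 17.20880699157715) [592.11554   12.830257] 0.13838423240808695
red 60 ((556.1201171875, 138.02871704101562), (44.26140213012695, 40.02075958251953), 58.41848373413086) [551.63995 132.45992] 0.0939069133717143
redtop 18 ((555.8746948242188, 136.1517791748047), (40.64371109008789, 12.047805786132812), 18.075307846069336) [552.53937 135.12093] 0.0939069133717143
brass 19 307.5263157894737 194.57894736842104 [0.5748 0.0117 0.143 ]
yellow 84 ((548.4132690429688, 125.91813659667969), (67.66605377197266, 98.05805206298828), 55.790672302246094) 0.04880091301488726
head 245 [ 0.5268986  -0.25086801  0.16424069] [ 0.59938671 -0.2353402   0.18178928] 354 390 216 238 [ 0.5266 -0.2592  0.166 ]
stand ((498.61077880859375, -241.7343292236328), (82.0174560546875, 195.5067596435547), 88.86711120605469)
side plate 756 ((597.9083862304688, 17.41173553466797), (99.50508880615234, 86.25730895996094), 16.306657791137695) [595.5676    14.565334] 0.13814845989984798
red 105 ((555.02587890625, 131.85931396484375), (32.98887252807617, 41.90562057495117), 70.36951446533203) [551.4182  130.24373] 0.09563710549761184
redtop 29 ((555.783203125, 134.14627075195312), (43.629638671875, 11.709304809570312), 19.478605270385742) [556.08264 134.23007] 0.09563710549761184
brass 40 306.65 196.225 [0.562  0.0173 0.143 ]
yellow 196 ((557.7022094726562, 135.93905639648438), (90.5897445678711, 91.15769958496094), 17.286508560180664) 0.04810807021475361
head 248 [ 0.52949272 -0.25090729  0.1665054 ] [ 0.59958928 -0.2349879   0.1838654 ] 343 385 241 268 [ 0.5378 -0.2529  0.166 ]
stand ((498.5837707519531, -243.80340576171875), (80.63624572753906, 195.0548095703125), 88.71707153320312)
```

Call:
move_arm(targets=[[-45,-33,0,0,0,-4,85],[-98,-71,0,0,0,-10,70],[-147,-107,0,0,0,-15,50],[-196,-142,0,0,0,-20,50],[-246,-178,0,0,0,-25,50],[-295,-214,0,0,0,-30,50],[-344,-250,0,0,0,-34.5,50],[-393,-286,0,0,0,-34.5,50],[-442,-321,0,0,0,-34.5,50],[-475,-345,0,0,0,-34.5,50],[-492,-357,0,0,0,-34.5,50],[-492,-357,0,0,0,-34.5,50]], squeeze=40)

```text
time: 1.6
position: [0.5569, 0.1334, 0.2498]
tcp_rot: [-0.0, -0.149, 0.989, -0.0]
ft_force: [-0.6, 0.6, 0.1]
grip_width: 0.587
```

```bash
cat >> h.py <<'E'
def rel(tx,ty,tz=None):
    "world target -> tool-axes shift in mm from measured pose"
    o=env.get_obs();p=np.array(o['position']);d=np.array([tx,ty,p[2] if tz is None else tz])-p
    return (rot(o['tcp_rot']).T@d*1000).round(1)
def st():
    o=env.get_obs();Rm=rot(o['tcp_rot']);print('t',round(float(o['time']),2),'pos',np.round(o['position'],4),'toolx',Rm[:,0].round(3),'z',Rm[:,2].round(4),'F',np.round(o['ft_force'],1),'q',np.round(o['qpos'],2),'w',round(float(o['grip_width']),3))
E
python3 - <<'E'
from h import *
st();grab('wrist','w1');print(viewer.camera_params('wrist')['hand_eye'])
L=load('w1');P=cloud(L);x,y,z=np.moveaxis(P,-1,0);r,g,b=np.moveaxis(L['im'].astype(int),-1,0)
red=(r>110)&(g<70)&(b<70);print(red.sum())
top=red&(z>.087)&(z<.1)
v,u=np.nonzero(top);Q=np.array([onz(L,a,c,.094)[:2]*1000 for a,c in zip(u,v)],np.float32);print(top.sum(),cv2.minAreaRect(Q),u.mean(),v.mean())
E
```

```text
t 1.6 pos [0.5569 0.1334 0.2498] toolx [-0.955 -0.295  0.001] z [-5.e-04 -8.e-04 -1.e+00] F [-0.6  0.6  0.1] q [-0.4   0.34  0.13  1.8  -0.05  1.    1.62] w 0.587
[[-1.09970909e-04 -9.51041722e-01 -3.09062505e-01  7.86963824e-02]
 [ 9.99999887e-01 -2.47258396e-04  4.05038307e-04  2.16377949e-04]
 [-4.61626628e-04 -3.09062425e-01  9.51041642e-01 -1.23474164e-01]
 [ 0.00000000e+00  0.00000000e+00  0.00000000e+00  1.00000000e+00]]
1159
498 ((556.8401489257812, 138.17910766601562), (41.63960266113281, 13.836860656738281), 13.953362464904785) 279.99397590361446 196.2570281124498
```

View pics/w1.png

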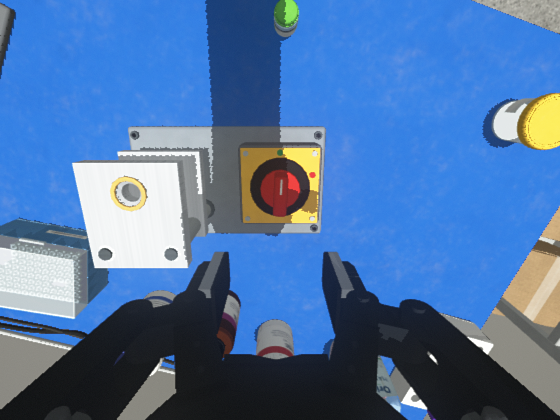

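```bash
python3 - <<'E'
from h import *
L=load('w1');P=cloud(L);x,y,z=np.moveaxis(P,-1,0);r,g,b=np.moveaxis(L['im'].astype(int),-1,0)
def big(m):
    k,lab,s,c=cv2.connectedComponentsWithStats(m.astype(np.uint8));return lab==1+s[1:,4].argmax()
def rect(m,h):
    v,u=np.nonzero(m);Q=np.array([onz(L,a,c,h)[:2]*1000 for a,c in zip(u,v)],np.float32);return cv2.minAreaRect(Q)
box=big(((r>150)&(g>110)&(b<90))&(x<.65)&(y>.05)&(y<.25));h=np.median(z[box]);print('yellow z',h,rect(box,h))
pl=big((z>.132)&(z<.15)&(x>.5)&(y<.1));print('plate',rect(pl,.140),np.median(z[pl]))
red=big((r>110)&(g<70)&(b<70));v,u=np.nonzero(red);print('red',u.min(),u.max(),v.min(),v.max())
disc=red&(z<.072)&(z>.055);print('disc',rect(disc,.064))
br=(r-b>50)&(g>90)&(z>.12)&(x>.5)&(y<.06);br=big(br);c=max(cv2.findContours(br.astype(np.uint8),0,2)[0],key=len);e=cv2.fitEllipse(c);print(e,onz(L,*e[0],.143))
w=red&(z>.087)&(z<.1);print('top PCA');v,u=np.nonzero(w);Q=np.array([onz(L,a,c,.094)[:2] for a,c in zip(u,v)]);U,S,V=np.linalg.svd(Q-Q.mean(0));print(Q.mean(0),np.degrees(np.arctan2(V[0,1],V[0,0]))%180)
E
```

```text
yellow z 0.04982030399281551 ((561.9454956054688, 124.85957336425781), (86.54995727539062, 58.25251388549805), 17.16949462890625)
plate ((598.5167236328125, 20.892162322998047), (95.50894927978516, 86.86888122558594), 17.167747497558594) 0.1397962018465025
red 261 299 170 216
disc ((556.2364501953125, 138.43325805664062), (40.47272872924805, 41.67438507080078), 17.16913414001465)
((127.78276062011719, 193.36178588867188), (32.142784118652344, 36.96432113647461), 122.97197723388672) [0.57795568 0.01369151 0.143     ]
top PCA
[0.55688547 0.13817507] 14.639366896158746
```

Call:
move_arm(targets=[[-1.4,4.4,45,0,0,0,50],[-1.4,4.4,95,0,0,0,50],[-1.4,4.4,135,0,0,0,50],[-1.4,4.4,155,0,0,0,50],[-1.4,4.4,161,0,0,0,50],[-1.4,4.4,161,0,0,0,20],[-1.4,4.4,161,0,0,0,8],[-1.4,4.4,161,0,0,0,8],[-1.4,4.4,161,0,0,0,8],[-1.4,4.4,161,0,0,0,8]], squeeze=40)

```text
time: 2.9
position: [0.558, 0.1386, 0.0907]
tcp_rot: [0.002, -0.15, 0.989, -0.0]
ft_force: [1.1, -5.3, 4.7]
grip_width: 0.148
```

Call:
move_arm(targets=[[0,0,0,0,0,8,8],[0,0,0,0,0,18,8],[0,0,0,0,0,28,8],[0,0,0,0,0,38,8],[0,0,0,0,0,48,8],[0,0,0,0,0,57,8],[0,0,0,0,0,64,8],[0,0,0,0,0,68,8],[0,0,0,0,0,70,8],[0,0,0,0,0,70,8]])

```text
time: 4.15
position: [0.5579, 0.138, 0.0907]
tcp_rot: [0.002, 0.443, 0.897, -0.0]
ft_force: [1.0, -7.0, 6.6]
grip_width: 0.156
```

```bash
python3 -c "
from h import *
st();print(env.get_obs()['ft_torque'])"
```

```text
t 4.15 pos [0.5579 0.138  0.0907] toolx [-0.608  0.794 -0.004] z [ 0.0033 -0.0019 -1.    ] F [ 1.  -7.   6.6] q [-0.63  0.58  0.42  1.92 -0.35  0.71  0.65] w 0.156
[-1.60826126 -0.2690469   0.72448942]
```

Call:
move_arm(targets=[[0,0,0,0,0,70,50],[0,0,0,0,0,70,50],[0,0,-10,0,0,70,50],[0,0,-45,0,0,70,50],[0,0,-100,0,0,70,50],[0,0,-150,0,0,70,50],[0,0,-160,0,0,70,50]])

```text
time: 5.03
position: [0.5578, 0.1412, 0.2529]
tcp_rot: [-0.001, 0.878, 0.479, 0.003]
ft_force: [-0.8, -0.0, -0.7]
grip_width: 0.585
```

```bash
python3 - <<'E'
from h import *
st();grab('wrist','w2');L=load('w2');P=cloud(L);x,y,z=np.moveaxis(P,-1,0);r,g,b=np.moveaxis(L['im'].astype(int),-1,0)
w=(r>110)&(g<70)&(b<70)&(z>.086)&(z<.1);v,u=np.nonzero(w);Q=np.array([onz(L,a,c,.094)[:2] for a,c in zip(u,v)]);U,S,V=np.linalg.svd(Q-Q.mean(0));print(w.sum(),Q.mean(0),np.degrees(np.arctan2(V[0,1],V[0,0]))%180)
# rod from fixed views
for n in ['scene','side']:
    L=load(n);P=cloud(L);x,y,z=np.moveaxis(P,-1,0)
    m=(abs(x-.49)<.06)&(abs(y+.25)<.06)
    for lo,hi in((.155,.178),(.08,.145),(.048,.06)):
        q=P[m&(z>lo)&(z<hi)];print(n,lo,len(q),q.mean(0),(q.max(0)+q.min(0))/2)
    hd=m&(z>.152);k,lab,s,c=cv2.connectedComponentsWithStats(hd.astype(np.uint8));i=1+s[1:,4].argmax();v,u=np.nonzero(lab==i);cu,cv=(u.min()+u.max())/2,(v.min()+v.max())/2
    print(s[i],onz(L,cu,cv,.166))
E
```

```text
t 5.03 pos [0.5578 0.1412 0.2529] toolx [0.541 0.841 0.006] z [ 0.005   0.0043 -1.    ] F [-0.8 -0.  -0.7] q [-0.99  0.44  0.89  1.84 -0.39  1.05 -0.51] w 0.585
549 [0.57675992 0.14371843] 12.89320767648806
scene 0.155 89 [ 0.48911287 -0.25043434  0.16672139] [ 0.49317594 -0.24754046  0.16651226]
scene 0.08 110 [ 0.49262607 -0.24721899  0.11218587] [ 0.49459345 -0.24611102  0.11222201]
scene 0.048 321 [ 0.4924751  -0.25229784  0.05326915] [ 0.49431667 -0.24726593  0.05380806]
[354 222  11  16 141] [ 0.49347288 -0.2468956   0.166     ]
side 0.155 82 [ 0.49003979 -0.2511973   0.16668352] [ 0.4926505  -0.24819065  0.16653576]
side 0.08 87 [ 0.49331974 -0.24816728  0.11090665] [ 0.49423714 -0.24659612  0.11129582]
side 0.048 459 [ 0.49282981 -0.24897253  0.05337649] [ 0.49511344 -0.24651372  0.05396116]
[343 253  12  16 145] [ 0.49544841 -0.24624273  0.166     ]
```

View pics/w2.png

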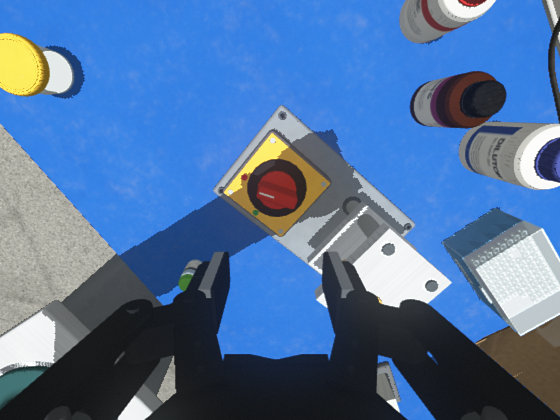

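```bash
python3 - <<'E'
from h import *
st()
for n in('w1','w2'):
    L=load(n);P=cloud(L);x,y,z=np.moveaxis(P,-1,0);r,g,b=np.moveaxis(L['im'].astype(int),-1,0)
    nr=(abs(x-.557)<.04)&(abs(y-.138)<.04)
    w=nr&(r>110)&(g<70)&(b<70)&(z>.086)&(z<.1);v,u=np.nonzero(w);Q=np.array([onz(L,a,c,.094)[:2]*1000 for a,c in zip(u,v)],np.float32)
    print(n,w.sum(),Q.mean(0),cv2.minAreaRect(Q))
    wh=nr&(r>150)&(abs(r-g)<50)&(abs(r-b)<50)&(z>.085);v,u=np.nonzero(wh);print('white',len(u),u.mean(),v.mean(),np.array([onz(L,a,c,.094)[:2]*1000 for a,c in zip(u,v)]).mean(0) if len(u) else 0)
E
```

```text
t 5.08 pos [0.5575 0.1413 0.2525] toolx [0.543 0.84  0.006] z [ 0.0041  0.0039 -1.    ] F [0.4 0.8 0.4] q [-0.99  0.44  0.89  1.84 -0.39  1.05 -0.51] w 0.587
w1 499 [556.8534 138.1527] ((556.8441162109375, 138.1796875), (41.627174377441406, 13.841883659362793), 14.113935470581055)
white 22 294.54545454545456 203.13636363636363 [561.54701198 157.91426504]
w2 506 [559.1028  139.48573] ((558.8568115234375, 139.9597625732422), (15.093477249145508, 40.545867919921875), 37.971046447753906)
white 29 286.62068965517244 247.9655172413793 [533.12147318  78.501546  ]
```

Call:
move_arm(targets=[[-20,9,0,0,0,-9,50],[-54,24,0,0,0,-19,50],[-90,39,0,0,0,-29,50],[-126,55,0,0,0,-39,50],[-162,71,0,0,0,-49,50],[-198,86,0,0,0,-59,50],[-234,102,0,0,0,-69,50],[-270,118,0,0,0,-79,50],[-306,133,0,0,0,-89,50],[-338,147,0,0,0,-99,50],[-354,154,0,0,0,-108,50],[-361,157,0,0,0,-117,50]])

```text
time: 6.58
position: [0.4936, -0.2494, 0.2488]
tcp_rot: [-0.0, 0.046, 0.999, 0.0]
ft_force: [-0.3, 0.2, 0.2]
grip_width: 0.584
```

Call:
move_arm(targets=[[0,0,0,0,0,-6,50],[0,0,0,0,0,-6,50]])

```text
time: 6.82
position: [0.494, -0.2482, 0.2489]
tcp_rot: [-0.0, -0.003, 1.0, 0.001]
ft_force: [-0.3, 0.7, -0.2]
grip_width: 0.585
```

```bash
cat > m.py <<'E'
from h import *
import sys
st();n=sys.argv[1];grab('wrist',n);L=load(n);P=cloud(L);x,y,z=np.moveaxis(P,-1,0)
m=(abs(x-.4935)<.05)&(abs(y+.247)<.05)
t=m&(z>.174)&(z<.19);v,u=np.nonzero(t)
Q=np.array([onz(L,a,c,.182)[:2]*1000 for a,c in zip(u,v)],np.float32)
print('headtop',len(u),Q.mean(0),cv2.minEnclosingCircle(Q),cv2.minAreaRect(Q),u.mean(),v.mean())
s=m&(z>.048)&(z<.06);v,u=np.nonzero(s);Q=np.array([onz(L,a,c,.055)[:2]*1000 for a,c in zip(u,v)],np.float32);print('stand',len(u),cv2.minAreaRect(Q))
E
python3 m.py w3
```

```text
t 6.83 pos [ 0.494  -0.2482  0.2489] toolx [-1.    -0.007  0.   ] z [-2.0e-04  1.3e-03 -1.0e+00] F [-0.3  0.7 -0.2] q [-0.04  0.33  0.55  1.87 -0.2   1.    2.18] w 0.585
headtop 891 [ 495.21103 -244.34177] ((495.2422180175781, -244.4155731201172), 12.84072208404541) ((495.0169372558594, -244.1953125), (23.303348541259766, 25.13933753967285), 89.68771362304688) 280.331088664422 231.02244668911337
stand 2365 ((496.4952392578125, -244.04031372070312), (60.029605865478516, 60.9573860168457), 77.8492202758789)
```

View pics/w3.png

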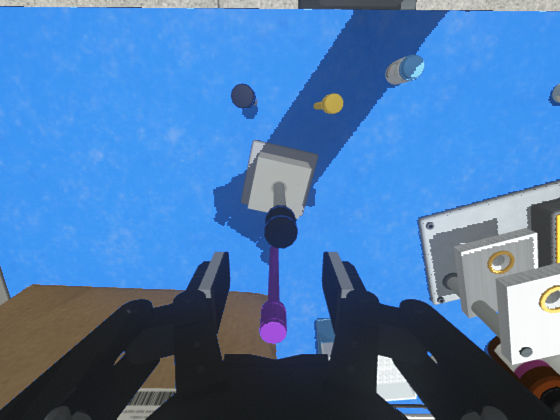

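The head top is at (281,227), upright in the white stand; the small black (243,96), yellow (332,103) and purple (273,325) rods are clear of the fingers. Descending to grip.

Call:
move_arm(targets=[[-1.2,3.9,20,0,0,0,50],[-1.2,3.9,50,0,0,0,50],[-1.2,3.9,72,0,0,0,50],[-1.2,3.9,80,0,0,0,50],[-1.2,3.9,80,0,0,0,35],[-1.2,3.9,80,0,0,0,18],[-1.2,3.9,80,0,0,0,18],[-1.2,3.9,80,0,0,0,18],[-1.2,3.9,80,0,0,0,18]], squeeze=60)

```text
time: 8.0
position: [0.4959, -0.2453, 0.1701]
tcp_rot: [0.001, -0.003, 1.0, -0.0]
ft_force: [-0.1, 0.9, 5.4]
grip_width: 0.261
```

```bash
python3 -c "
from h import *
st()"
```

```text
t 8.0 pos [ 0.4959 -0.2453  0.1701] toolx [-1.    -0.006 -0.002] z [ 1.8e-03 -4.0e-04 -1.0e+00] F [-0.1  0.9  5.4] q [-0.01  0.43  0.51  1.94 -0.28  0.84  2.23] w 0.261
```

Call:
move_arm(targets=[[0,0,-5,0,0,0,18],[0,0,-20,0,0,0,18],[0,0,-45,0,0,0,18],[0,0,-80,0,0,0,18],[0,0,-115,0,0,0,18],[0,0,-145,0,0,0,18],[0,0,-158,0,0,0,18],[0,0,-160,0,0,0,18]])

```text
time: 9.0
position: [0.4952, -0.245, 0.3297]
tcp_rot: [0.0, -0.003, 1.0, -0.0]
ft_force: [0.4, 0.7, -1.8]
grip_width: 0.262
```

```bash
python3 - <<'E'
from h import *
st()
for n in('scene','side'):
    grab(n,n+'2');L=load(n+'2');P=cloud(L);x,y,z=np.moveaxis(P,-1,0);o=env.get_obs()['position']
    m=(abs(x-o[0])<.04)&(abs(y-o[1])<.04)
    for lo,hi in((.175,.21),(.21,.25),(.25,.29)):
        q=P[m&(z>lo)&(z<hi)]; print(n,lo,len(q),np.median(q,0).round(4) if len(q) else 0)
    q=P[m&(z>.1)&(z<.3)];print('zmin',q[:,2].min(), 'bottom xy',q[q[:,2]<.2].mean(0) )
st()
E
```

```text
t 9.0 pos [ 0.4952 -0.245   0.3297] toolx [-1.    -0.007 -0.001] z [ 8.e-04 -0.e+00 -1.e+00] F [ 0.4  0.7 -1.8] q [-0.08  0.24  0.58  1.78 -0.14  1.16  2.12] w 0.262
scene 0.175 67 [ 0.4911 -0.2486  0.1941]
scene 0.21 81 [ 0.4916 -0.2484  0.2311]
scene 0.25 87 [ 0.4914 -0.2484  0.2701]
zmin 0.1740882430758875 bottom xy [ 0.49182334 -0.24758048  0.18697491]
side 0.175 55 [ 0.4923 -0.249   0.1927]
side 0.21 68 [ 0.4916 -0.2489  0.2298]
side 0.25 75 [ 0.4915 -0.2491  0.2709]
zmin 0.17436203986981924 bottom xy [ 0.49252725 -0.24772653  0.18683546]
t 9.1 pos [ 0.4948 -0.2447  0.3285] toolx [-1.    -0.007  0.001] z [-1.4e-03  5.0e-04 -1.0e+00] F [ 0.2  0.2 -0.8] q [-0.08  0.24  0.58  1.78 -0.14  1.16  2.12] w 0.261
```

Call:
move_arm(targets=[[0,25,0,0,0,0,18],[0,65,0,0,0,0,18],[0,105,0,0,0,0,18],[-5,145,0,0,0,0,18],[-22,185,0,0,0,0,18],[-40,225,0,0,0,0,18],[-60,265,0,0,0,0,18],[-75,293,0,0,0,0,18],[-83,305,0,0,0,0,18],[-83,305,0,0,0,0,18],[-83,305,0,0,0,0,18]])

```text
time: 10.48
position: [0.5758, 0.0586, 0.329]
tcp_rot: [-0.0, -0.002, 1.0, -0.0]
ft_force: [-0.1, -0.5, -2.2]
grip_width: 0.262
```

```bash
python3 - <<'E'
from h import *
st();grab('wrist','w4');L=load('w4');P=cloud(L);x,y,z=np.moveaxis(P,-1,0);r,g,b=np.moveaxis(L['im'].astype(int),-1,0)
def big(m):
    k,lab,s,c=cv2.connectedComponentsWithStats(m.astype(np.uint8));return lab==1+s[1:,4].argmax()
br=(r-b>40)&(g>70)&(z>.12)&(z<.16)&(abs(x-.578)<.04)&(abs(y-.0137)<.03);br=big(br);c=max(cv2.findContours(br.astype(np.uint8),0,2)[0],key=len)
e=cv2.fitEllipse(c);print(br.sum(),e,onz(L,*e[0],.143))
Q=np.array([onz(L,*p[0],.143)[:2]*1000 for p in c],np.float32);print(cv2.minEnclosingCircle(Q),cv2.fitEllipse(Q))
E
```

```text
t 10.47 pos [0.5758 0.0586 0.329 ] toolx [-1.    -0.004  0.001] z [-8.e-04 -9.e-04 -1.e+00] F [-0.1 -0.5 -2.2] q [-0.48  0.28  0.39  1.71 -0.11  1.17  1.52] w 0.262
240 ((234.05551147460938, 189.67579650878906), (25.000993728637695, 25.778839111328125), 115.28169250488281) [0.57819923 0.01354281 0.143     ]
((578.4174194335938, 13.43967056274414), 14.604299545288086) ((578.3937377929688, 13.539305686950684), (27.873319625854492, 28.5516414642334), 60.22963333129883)
```

View pics/w4.png

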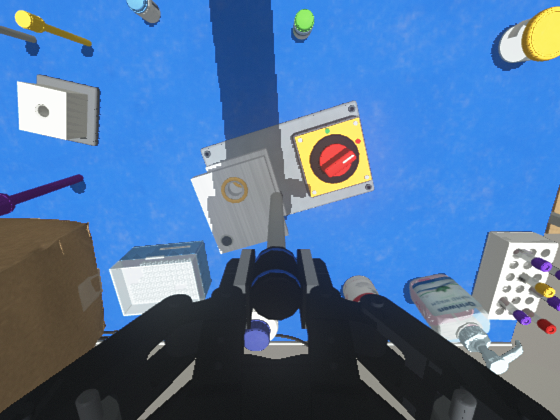

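Call:
move_arm(targets=[[-0.5,-15,0,0,0,0,18],[-2,-38,0,0,0,0,18],[-2.5,-45,0,0,0,0,18],[-2.5,-45,12,0,0,0,18],[-2.5,-45,20,0,0,0,18],[-2.5,-45,20,0,0,0,18]])

```text
time: 11.28
position: [0.5784, 0.0165, 0.308]
tcp_rot: [-0.001, -0.004, 1.0, -0.0]
ft_force: [0.2, -0.1, -1.6]
grip_width: 0.258
```

```bash
python3 - <<'E'
from h import *
st();print(rel(.5783,.0135))
for n in('scene','side','wrist'):
    grab(n,n+'3');L=load(n+'3');fx,fy,cx,cy=L['K'];T=np.linalg.inv(L['T'])
    o=env.get_obs()['position']
    pr=lambda p:(lambda c:(fx*c[0]/c[2]+cx,fy*c[1]/c[2]+cy))(T[:3,:3]@p+T[:3,3])
    P=cloud(L);x,y,z=np.moveaxis(P,-1,0)
    for zz in(.17,.20,.23):
        m=(abs(x-o[0])<.012)&(abs(y-o[1])<.012)&(abs(z-zz)<.004);v,u=np.nonzero(m);e=pr(np.array([o[0],o[1],zz]))
        # rod edges on the rows: centre column
        print(n,zz,'obs col',(u.min()+u.max())/2 if len(u) else None,'row',v.mean() if len(u) else None,'pred',np.round(e,1))
ims=[cv2.resize(load(n+'3')['im'][a:b,c:d][:,:,::-1],(390,300),interpolation=cv2.INTER_CUBIC) for n,a,b,c,d in(('side',150,225,260,358),('wrist',150,260,210,353))]
cv2.imwrite('pics/ov.png',np.hstack(ims))
E
```

```text
t 11.28 pos [0.5784 0.0165 0.308 ] toolx [-1.    -0.008  0.002] z [-2.4e-03 -1.0e-04 -1.0e+00] F [ 0.2 -0.1 -1.6] q [-0.41  0.3   0.41  1.74 -0.13  1.13  1.61] w 0.258
[ 0.1 -3.   0. ]
scene 0.17 obs col 307.5 row 185.7 pred [308.1 185.2]
scene 0.2 obs col 308.5 row 176.66666666666666 pred [308.4 175.7]
scene 0.23 obs col 308.5 row 166.8 pred [308.7 165.9]
side 0.17 obs col 307.0 row 188.22222222222223 pred [307.2 186.8]
side 0.2 obs col 308.0 row 179.0909090909091 pred [307.7 178.1]
side 0.23 obs col 308.5 row 170.15384615384616 pred [308.3 169.1]
wrist 0.17 obs col 276.0 row 196.48275862068965 pred [274.9 200.1]
wrist 0.2 obs col 275.5 row 206.25 pred [274.8 210.3]
wrist 0.23 obs col 276.0 row 218.78947368421052 pred [274.8 223.3]
```

View pics/ov.png

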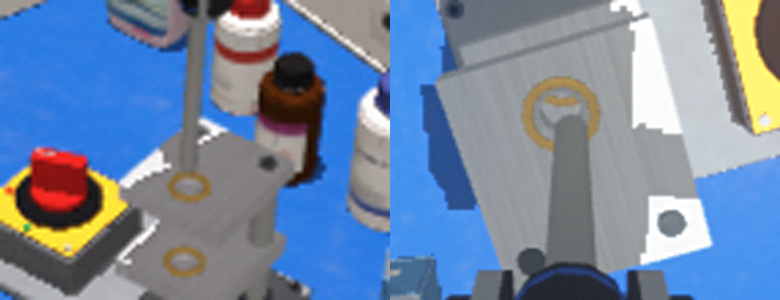

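Call:
move_arm(targets=[[0,-3,0,0,0,0,18],[0,-3,0,0,0,0,18],[0,-3,0,0,0,0,18]])

```text
time: 11.8
position: [0.5791, 0.0125, 0.3094]
tcp_rot: [0.0, -0.003, 1.0, 0.0]
ft_force: [-0.4, 1.1, -0.8]
grip_width: 0.261
```

```bash
python3 -c "
from h import *
st();print(rel(.5783,.0135))"
```

```text
t 11.8 pos [0.5791 0.0125 0.3094] toolx [-1.    -0.006 -0.   ] z [ 3.e-04  1.e-04 -1.e+00] F [-0.4  1.1 -0.8] q [-0.41  0.3   0.41  1.74 -0.13  1.13  1.62] w 0.261
[ 0.8  1.  -0. ]
```

Call:
move_arm(targets=[[0.5,0.5,4,0,0,0,18],[0.5,0.5,9,0,0,0,18],[0.5,0.5,14,0,0,0,18],[0.5,0.5,19,0,0,0,18],[0.5,0.5,24,0,0,0,18],[0.5,0.5,24,0,0,0,18]])

```text
time: 12.55
position: [0.5783, 0.013, 0.2848]
tcp_rot: [-0.0, -0.003, 1.0, -0.0]
ft_force: [0.5, 0.1, -0.8]
grip_width: 0.26
```

```bash
python3 -c "
from h import *
st()"
```

```text
t 12.55 pos [0.5783 0.013  0.2848] toolx [-1.    -0.007  0.001] z [-9.e-04 -2.e-04 -1.e+00] F [ 0.5  0.1 -0.8] q [-0.41  0.32  0.41  1.77 -0.14  1.08  1.63] w 0.26
```

Tip is about 13 mm into the upper bushing with no contact force. Continuing to between the plates.

Call:
move_arm(targets=[[0,0,8,0,0,0,18],[0,0,16,0,0,0,18],[0,0,24,0,0,0,18],[0,0,31,0,0,0,18],[0,0,36,0,0,0,18],[0,0,36,0,0,0,18],[0,0,36,0,0,0,18]])

```text
time: 13.42
position: [0.5788, 0.013, 0.2495]
tcp_rot: [0.0, -0.003, 1.0, 0.0]
ft_force: [-0.3, -0.2, -1.0]
grip_width: 0.262
```

```bash
python3 - <<'E'
from h import *
st()
o=env.get_obs()['position']
for n in('scene','side'):
    grab(n,n+'4');L=load(n+'4');P=cloud(L);x,y,z=np.moveaxis(P,-1,0)
    for zz in(.11,.16,.19):
        q=P[(abs(x-o[0])<.012)&(abs(y-o[1])<.012)&(abs(z-zz)<.008)];print(n,zz,len(q),np.median(q,0).round(4)-np.array([o[0],o[1],0]) if len(q) else 0)
st()
E
```

```text
t 13.43 pos [0.5788 0.013  0.2495] toolx [-1.    -0.007 -0.001] z [ 5.e-04  1.e-04 -1.e+00] F [-0.3 -0.2 -1. ] q [-0.4   0.36  0.4   1.8  -0.16  1.01  1.64] w 0.262
scene 0.11 9 [-0.00326703 -0.00374245  0.1078    ]
scene 0.16 21 [-0.00426703 -0.00344245  0.1599    ]
scene 0.19 20 [-0.00136703 -0.00434245  0.1909    ]
side 0.11 0 0
side 0.16 21 [-0.00376703 -0.00364245  0.1595    ]
side 0.19 19 [-0.00286703 -0.00384245  0.1886    ]
t 13.53 pos [0.5788 0.0131 0.2496] toolx [-1.    -0.007 -0.001] z [ 7.e-04  1.e-04 -1.e+00] F [ 0.2 -0.  -1.4] q [-0.4   0.36  0.4   1.8  -0.16  1.01  1.64] w 0.261
```

Call:
move_arm(targets=[[0.2,0.3,7,0,0,0,18],[0.2,0.3,14,0,0,0,18],[0.2,0.3,19,0,0,0,18],[0.2,0.3,24,0,0,0,18],[0.2,0.3,29,0,0,0,18],[0.2,0.3,34,0,0,0,18],[0.2,0.3,34,0,0,0,18]])

```text
time: 14.4
position: [0.5781, 0.0134, 0.2148]
tcp_rot: [-0.0, -0.003, 1.0, -0.0]
ft_force: [-0.7, 0.0, -0.9]
grip_width: 0.263
```

Tip is at about 60 mm, inside the lower bushing, again with no contact.

Call:
move_arm(targets=[[0,0,6,0,0,0,18],[0,0,12,0,0,0,18],[0,0,18,0,0,0,18],[0,0,23,0,0,0,18],[0,0,26,0,0,0,18],[0,0,26,0,0,0,18],[0,0,26,0,0,0,18],[0,0,26,0,0,0,18],[0,0,26,0,0,0,18]])

```text
time: 15.52
position: [0.5784, 0.0134, 0.1894]
tcp_rot: [0.0, -0.003, 1.0, 0.0]
ft_force: [-0.7, 0.5, -2.1]
grip_width: 0.259
```

```bash
python3 - <<'E'
from h import *
st()
for n in('scene','side'):
    grab(n,n+'5');L=load(n+'5');P=cloud(L);x,y,z=np.moveaxis(P,-1,0)
    q=P[(abs(x-.578)<.014)&(abs(y-.0135)<.014)&(z>.013)&(z<.06)];print(n,len(q),q[q[:,2].argsort()][:25].round(3).tolist() if len(q) else 0)
ims=[cv2.resize(load(n+'5')['im'][a:b,c:d][:,:,::-1],(390,300),interpolation=cv2.INTER_CUBIC) for n,a,b,c,d in(('scene',180,255,245,343),('side',170,245,250,348))]
cv2.imwrite('pics/fin.png',np.hstack(ims));st()
E
```

```text
t 15.53 pos [0.5784 0.0134 0.1894] toolx [-1.    -0.007 -0.   ] z [ 3.e-04  1.e-04 -1.e+00] F [-0.7  0.5 -2.1] q [-0.38  0.43  0.38  1.86 -0.2   0.89  1.67] w 0.259
scene 9 [[0.575, 0.002, 0.013], [0.57, 0.006, 0.013], [0.587, 0.015, 0.013], [0.576, 0.013, 0.033], [0.577, 0.01, 0.034], [0.573, 0.015, 0.037], [0.578, 0.007, 0.038], [0.573, 0.01, 0.038], [0.574, 0.006, 0.04]]
side 4 [[0.565, 0.001, 0.014], [0.573, 0.006, 0.014], [0.565, 0.015, 0.015], [0.587, 0.013, 0.056]]
t 15.62 pos [0.5784 0.0134 0.1894] toolx [-1.    -0.007 -0.   ] z [ 2.e-04  1.e-04 -1.e+00] F [-0.4 -0.4 -1. ] q [-0.38  0.43  0.38  1.86 -0.2   0.89  1.67] w 0.262
```

View pics/fin.png

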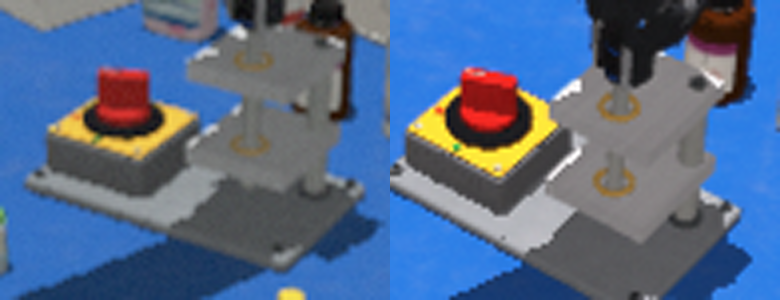

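The rod passes through both brass bushings, its tip shows below the lower plate at z ≈ 0.034, and the knob is off. Handing in.

```bash
python3 -c "
from h import *
env.hand_in();st()"
```

```text
the job is handed in; nothing more can be done
the job is handed in; nothing more can be done
```

I turned the isolator to off. Then I lifted the black-headed rod from the white stand, threaded it through both bushings and handed the job in while still gripping it. No verdict was reported.

**Last checks, all before hand-in (t ≈ 15.6 s of 58 s):**
- **Isolator:** the wrist picture after the turn put the bar about 69° (1.2 rad) from on. The later pictures also show it at off.
- **Rod position:** the grip point was about 0.1 mm from the bushing axis as I had measured it from the pictures. The tool stood vertical.
- **Tip height:** about 34 mm above the worktop by both the arm pose and the scene camera's depth. That is roughly 21 mm below the lower plate's underside and 22 mm above the base plate. The side camera could not see the tip there.
- **Grip and contact:** the fingers were holding on the head, and the wrist force was only about 1–2 N, so the rod was not pressing on anything.
- **Cup and vials:** I never worked near them and they looked untouched in the pictures. I did not measure their positions again at the end.

**One slip:** when I opened the gripper after turning the knob, I mistakenly commanded a further 70° turn in the same direction. The knob was already at its stop, and the next picture showed it still at off.

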